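# Stroke test of glass syringes

### The arm

A 7-joint arm with a two-finger parallel gripper is mounted at the origin on the work surface. World frame = base frame: x ahead of the robot, y to its left, z up, the work surface at z = 0. Lengths are in m, angles in rad, forces in N, time in s.
With the tool pointing down it reaches from about 0.425 to 0.825 m from the base axis. Payload 3.6 kg.
Tool frame: the origin (TCP) lies where the fingers leave the gripper's body, on its centre line; the fingertips stand 73 mm ahead of it and the grasp point (between the pads) lies 54 mm ahead of it; z points along the fingers, y is the line along which they close (so a half turn about z gives the same grasp; the last joint's range is limited). The gripper opens to 85 mm and grips with 20 to 120 N. Pads are 22 mm wide; open, the fingers measure 114 mm over their backs; the gripper's body (76 mm by 85 mm) begins 54 mm behind the grasp point. The pads swing forward as they close: fully open they stand 13 mm farther back than shut.
Start: joints at [1.274, 0.615, -0.013, 1.423, 0.008, 1.103, -0.04], TCP at [0.173, -0.626, 0.304] pointing down, gripper open.
Joint ranges: [-3.12, 3.12], [-0.3, 2.06], [-1.34, 1.32], [0.26, 2.42], [-1.36, 4.5], [0.01, 1.98], [-2.84, 2.84]. Speed limits (rad/s): [2.79, 2.79, 3.14, 3.14, 3.14, 3.14, 3.14].

### API

Orientations are given as a unit quaternion [x, y, z, w].
In Python, from station import arm, snapshot, camera_info, ticket gives the robot as it stands. Calls block until the motion is done:
- arm.movep(position, orientation): joint-space move of the TCP to a pose.
- arm.line_to(position, velocity=0.15, ori=None): straight line of the TCP; ori=None keeps the orientation; velocity is the mean speed in m/s.
- arm.move_j(angles): joint-space move.
- arm.move_gripper(opening, effort=None): opening from 0.0 (shut) to 1.0 (fully open); effort is the grip in N (None keeps the last); returns when the fingers have stopped.
- arm.pause(seconds).
- arm.ik(position, orientation): joint angles nearest the present ones, or None.
- snapshot(name): name is "side" or "top"; returns the picture (384x512x3 uint8, blue, green, red); there is no depth.
- camera_info(name): a dict with "fx", "fy", "cx", "cy" (pixels), "dist_coeffs" ([k1, k2, p1, p2, k3] as OpenCV has them; the pictures are not rectified), "R" (3x3) and "t" (3): a world point X has camera coordinates R X + t. Camera axes: x right, y down, z forward; pixel columns grow to the right and rows downward; lengths in m; the calibration is good to about 2 mm. A picture is of the moment at which its call begins. camera_info takes no time and is no camera call.
A pose or a line that the arm cannot do raises arm.MotionError and nothing moves.
- ticket.finish_job(): hands the job in; it is judged then, once.
Readings, each from a call of its own:
- arm.read_time(): time.
- arm.read_joint_positions(): joint angles.
- arm.read_dq(): joint speeds.
- arm.read_effort(): joint torques, N m.
- arm.read_tool_pos(): TCP position.
- arm.read_eef_rot(): TCP orientation.
- arm.read_ft_force(): force on the tool from outside, world axes, zero at the start.
- arm.read_wrist_torque(): the same for the moment, N m.
- arm.read_opening(): opening from 0.0 (shut) to 1.0 (fully open).
- arm.read_finger_force(): force on a finger pad.
Only numpy, scipy, OpenCV 4.12 (cv2) and the standard library are available. Lean on these libraries where they do the work, as an engineer would, in place of code of your own. Each camera call takes 0.05 s, during which the arm holds its last target. There are 200 camera calls.

### The job

Before these glass syringes are packed, test each one where it lies in the rack: press its plunger in slowly with a light push, and if it runs freely press it fully home and leave the syringe in its notch. If the resistance climbs part way, stop there without forcing it, lift that syringe out by its barrel and lay it down gently, lying flat, in the oval steel bowl. Let go of everything and leave the other things on the counter where they are.

Things in the scene. Friction and masses are not known exactly. Their poses are not given: they have to be found in the camera images.
- rack: Flat tray, white mat, fixed, x = -105..91, y = -108..108 mm, rim 10 mm. Two dark silicone bars 8 mm thick cross it at x = -19.5..-11.5 and 49..57, tops 48 mm above the table, with notches (22 mm wide, floors 32 mm above the table) at y = -72, 0, 72; in each pair lies a syringe along the rack's x, tip to +x. The first bar is soft: gives 1 mm per 2 N. Origin: on the table below the middle syringe.
- bowl: Loose oval stainless reject bowl, 212 mm long (its x) by 138 mm wide (its y), 45 mm high, walls 2 mm thick sloping in to a flat floor about 172 by 102 mm and 2.5 mm thick; 0.28 kg; to the left or right of the rack. Origin: centre of its underside.
- syringe_1: One of 3 like-looking glass syringes in the rack, 0.1 kg. Origin: on its axis (42 mm above the table) at mid-barrel; x from plunger to tip, which ends at x = 57 mm. Clear barrel 20 mm thick, x = -45..45 mm; chrome finger flange 36 wide, 22 high, at x = -49..-45, rests against the first bar, which takes the push. Grip across the barrel near x = -6 mm, between the bars; lifts straight up.
- plunger_1: Metal plunger of syringe_1. Origin: centre of the outer face of its thumb disc (24 mm wide, 4 thick), on the axis at x = -116..-96 mm of the syringe's frame at first; fully home at x = -63 mm, a firm stop. Push along syringe +x. Sound: steady drag of about 1.5 to 2 N up to the stop. Binding: the same at first, then 19 mm or more short of home it sticks and would need over 15 N to grind on.
- syringe_2: One of 3 like-looking glass syringes in the rack, 0.1 kg. Origin: on its axis (42 mm above the table) at mid-barrel; x from plunger to tip, which ends at x = 57 mm. Clear barrel 20 mm thick, x = -45..45 mm; chrome finger flange 36 wide, 22 high, at x = -49..-45, rests against the first bar, which takes the push. Grip across the barrel near x = -6 mm, between the bars; lifts straight up.
- plunger_2: Metal plunger of syringe_2. Origin: centre of the outer face of its thumb disc (24 mm wide, 4 thick), on the axis at x = -116..-96 mm of the syringe's frame at first; fully home at x = -63 mm, a firm stop. Push along syringe +x. Sound: steady drag of about 1.5 to 2 N up to the stop. Binding: the same at first, then 19 mm or more short of home it sticks and would need over 15 N to grind on.
- syringe_3: One of 3 like-looking glass syringes in the rack, 0.1 kg. Origin: on its axis (42 mm above the table) at mid-barrel; x from plunger to tip, which ends at x = 57 mm. Clear barrel 20 mm thick, x = -45..45 mm; chrome finger flange 36 wide, 22 high, at x = -49..-45, rests against the first bar, which takes the push. Grip across the barrel near x = -6 mm, between the bars; lifts straight up.
- plunger_3: Metal plunger of syringe_3. Origin: centre of the outer face of its thumb disc (24 mm wide, 4 thick), on the axis at x = -116..-96 mm of the syringe's frame at first; fully home at x = -63 mm, a firm stop. Push along syringe +x. Sound: steady drag of about 1.5 to 2 N up to the stop. Binding: the same at first, then 19 mm or more short of home it sticks and would need over 15 N to grind on.
- airway_tray: Shallow stainless tray, fixed, 200 by 130 mm, 18 mm high, holding the curved spatula and the airway; beside the rack, on the other side from the bowl. Origin: centre of its underside. Leave alone.
- spatula: Curved steel laryngoscope spatula lying on its side in the small tray, about 140 mm long and 16 mm high. Origin: underside, near its middle. Leave alone.
- airway: Frosted plastic curved airway, about 80 mm long and 16 mm high, in the small tray. Origin: underside, near its middle. Leave alone.
- bite_block: White plastic bite block, 45 by 34 by 26 mm, on the counter just beyond the bowl. Origin: centre of its underside. Leave alone.
- gallipot: Small round steel gallipot, 66 mm across and 38 mm high, beyond the rack. Origin: centre of its underside. Leave alone.
- oil_bottle: Small white plastic bottle, 36 mm across and 90 mm high, beyond the rack. Origin: centre of its underside. Leave alone.
- connector: Clear plastic tube connector, 22 mm across and 34 mm high, standing on the rack's base between two syringe tips. Origin: centre of its underside. Leave alone.
Mind the look-alikes: they are no part of the job. What is shaped like the syringe_1 but blue or pink is not meant.

How it is judged:
On the way:
1. the syringe that binds has been pressed, in the rack, until its resistance climbed (about 3 N, still well short of home) (((contact force between plunger_1 and the fingers above 2.8 N and x of plunger_1 in the frame of syringe_1 below -0.07 m and distance of syringe_1 from where it was at the start of the episode below 0.015 m) or (contact force between plunger_2 and the fingers above 2.8 N and x of plunger_2 in the frame of syringe_2 below -0.07 m and distance of syringe_2 from where it was at the start of the episode below 0.015 m) or (contact force between plunger_3 and the fingers above 2.8 N and x of plunger_3 in the frame of syringe_3 below -0.07 m and distance of syringe_3 from where it was at the start of the episode below 0.015 m))), for 0.03 s.
At the end, for the whole second after the job is handed in: Both sound syringes rest in their notches (within 15 mm, 0.1 rad of the start), plungers within 2.5 mm of home. The binding one rests level (0.3 rad) in the upright bowl, barrel middle within 65 mm (bowl x), 45 mm (y) of its centre and under 34 mm above its underside. All at rest, released ((((x of syringe_1 in the frame of bowl between -0.065 and 0.065 m and y of syringe_1 in the frame of bowl between -0.045 and 0.045 m and z of syringe_1 in the frame of bowl between 0 and 0.034 m and angle between syringe_1's own x axis and vertical between 1.27 and 1.87 rad) and (x of plunger_2 in the frame of syringe_2 above -0.0655 m and distance of syringe_2 from where it was at the start of the episode below 0.015 m and angle between the x axis of syringe_2 and the x axis of rack, either way round below 0.1 rad) and (x of plunger_3 in the frame of syringe_3 above -0.0655 m and distance of syringe_3 from where it was at the start of the episode below 0.015 m and angle between the x axis of syringe_3 and the x axis of rack, either way round below 0.1 rad)) or ((x of syringe_2 in the frame of bowl between -0.065 and 0.065 m and y of syringe_2 in the frame of bowl between -0.045 and 0.045 m and z of syringe_2 in the frame of bowl between 0 and 0.034 m and angle between syringe_2's own x axis and vertical between 1.27 and 1.87 rad) and (x of plunger_1 in the frame of syringe_1 above -0.0655 m and distance of syringe_1 from where it was at the start of the episode below 0.015 m and angle between the x axis of syringe_1 and the x axis of rack, either way round below 0.1 rad) and (x of plunger_3 in the frame of syringe_3 above -0.0655 m and distance of syringe_3 from where it was at the start of the episode below 0.015 m and angle between the x axis of syringe_3 and the x axis of rack, either way round below 0.1 rad)) or ((x of syringe_3 in the frame of bowl between -0.065 and 0.065 m and y of syringe_3 in the frame of bowl between -0.045 and 0.045 m and z of syringe_3 in the frame of bowl between 0 and 0.034 m and angle between syringe_3's own x axis and vertical between 1.27 and 1.87 rad) and (x of plunger_1 in the frame of syringe_1 above -0.0655 m and distance of syringe_1 from where it was at the start of the episode below 0.015 m and angle between the x axis of syringe_1 and the x axis of rack, either way round below 0.1 rad) and (x of plunger_2 in the frame of syringe_2 above -0.0655 m and distance of syringe_2 from where it was at the start of the episode below 0.015 m and angle between the x axis of syringe_2 and the x axis of rack, either way round below 0.1 rad))) and angle between bowl's own z axis and vertical below 0.1 rad and linear speed of each of syringe_1, syringe_2, syringe_3 below 0.03 m/s); the robot touches nothing.
It fails at once if a plunger that is not yet home is forced: pushed with more than 15 N ((contact force between plunger_1 and the fingers above 15 N and x of plunger_1 in the frame of syringe_1 below -0.0655 m) or (contact force between plunger_2 and the fingers above 15 N and x of plunger_2 in the frame of syringe_2 below -0.0655 m) or (contact force between plunger_3 and the fingers above 15 N and x of plunger_3 in the frame of syringe_3 below -0.0655 m)).
It fails at once if a plunger is rammed against its stop with more than 25 N (contact force between any of plunger_1, plunger_2, plunger_3 and the fingers above 25 N).
It fails at once if a syringe is dropped: it falls faster than 0.8 m/s (over 30 mm) out of the fingers ((linear speed of syringe_1 above 0.8 m/s and contact force between syringe_1 and the fingers below 0.1 N) or (linear speed of syringe_2 above 0.8 m/s and contact force between syringe_2 and the fingers below 0.1 N) or (linear speed of syringe_3 above 0.8 m/s and contact force between syringe_3 and the fingers below 0.1 N)).
It fails at once if the bowl is shoved more than 40 mm or tipped (distance of bowl from where it was at the start of the episode above 0.04 m or angle between bowl's own z axis and vertical above 0.4 rad).
It fails at once if a bystander is moved by more than 30 mm (distance of any of spatula, airway, bite_block, gallipot, oil_bottle, connector from where it was at the start of the episode above 0.03 m).
It also fails if it takes over 67 s, if anything falls off the work surface, if the arm or the gripper's body presses on something with over 40 N, if the wrist force passes 120 N, or if a joint passes its speed limit or range.

## Working session

There is one attempt and no reset: what is moved stays moved. The work goes in short steps, each a Python script; the robot and the scene stay as the last script left them, time stands still between calls to the robot, and variables do not carry over. Pictures are saved under pics/ and viewed, at most 10 in all, crops included, and the job is handed in when it is done.

```bash
ls; mkdir -p pics
python3 - <<'E'
from station import *
import cv2
for n in("top","side"):
    cv2.imwrite(f"pics/{n}0.png",cv2.resize(snapshot(n),(800,600),interpolation=cv2.INTER_CUBIC))
    c=camera_info(n);print({k:(v if not hasattr(v,'round') else v) for k,v in c.items()})
print(arm.read_time(),arm.read_eef_rot(),arm.read_tool_pos(),arm.read_ft_force())
E
```

```text
pics
{'fx': 349.37722608969113, 'fy': 349.37722608969113, 'cx': 256.42985985106657, 'cy': 189.44965948168408, 'dist_coeffs': array([-0.01681866,  0.        ,  0.        ,  0.        ,  0.        ]), 'R': array([[ 0.0099607 , -0.99989314, -0.0107005 ],
       [-0.9982043 , -0.00931063, -0.05917333],
       [ 0.05906738,  0.01127069, -0.99819037]]), 't': array([0.02109756, 0.57210187, 0.91377301])}
{'fx': 382.55336738566393, 'fy': 382.55336738566393, 'cx': 249.72203333426668, 'cy': 194.9040914925421, 'dist_coeffs': array([-0.0398566,  0.       ,  0.       ,  0.       ,  0.       ]), 'R': array([[-0.90778385, -0.41940253,  0.0054775 ],
       [-0.22193659,  0.46921176, -0.85474234],
       [ 0.35591099, -0.77713695, -0.51902362]]), 't': array([0.52379893, 0.15460799, 0.89239493])}
0.1 [ 9.90913788e-01  1.34493423e-01 -1.65551207e-04 -1.16502431e-03] [ 0.17311862 -0.62597643  0.30283893] [-0.19712113 -0.70609219 -0.32910521]
```

View pics/top0.png

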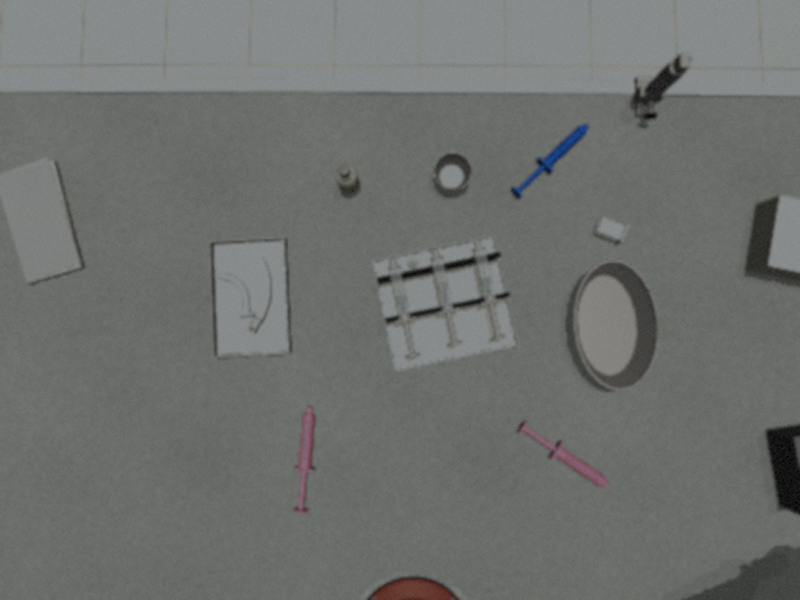

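View pics/side0.png

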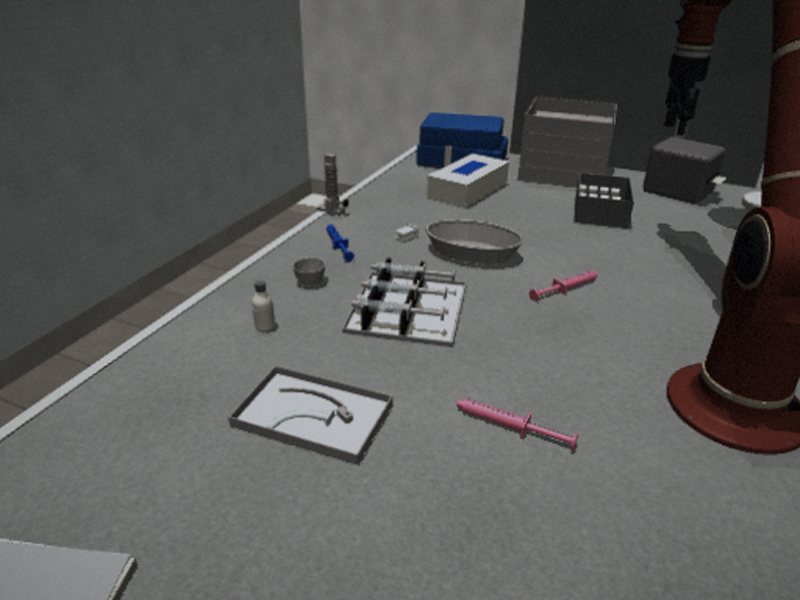

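The top view shows the rack centred near (445,305) with +x pointing up the picture. Its bars run (379,280)-(500,256) and (387,320)-(508,295), and the three clear syringes cross them. The bowl is at (615,325), to the right. The look-alikes are blue at (550,160) and pink at (305,460) and (562,455), and none of them lies in the rack. The three clear ones in the rack notches are the ones meant.

```bash
cat > h.py <<'E'
import numpy as np, cv2
from station import *
def ray(cam,uv,z):
    c=camera_info(cam);K=np.array([[c['fx'],0,c['cx']],[0,c['fy'],c['cy']],[0,0,1]])
    p=cv2.undistortPoints(np.array(uv,float).reshape(-1,1,2),K,np.array(c['dist_coeffs'])).reshape(-1,2)
    d=np.c_[p,np.ones(len(p))]@c['R'];o=-c['R'].T@c['t']
    return o+d*((z-o[2])/d[:,2])[:,None]
def proj(cam,X):
    c=camera_info(cam);K=np.array([[c['fx'],0,c['cx']],[0,c['fy'],c['cy']],[0,0,1]])
    return cv2.projectPoints(np.array(X,float).reshape(-1,1,3),cv2.Rodrigues(c['R'])[0],c['t'],K,np.array(c['dist_coeffs']))[0].reshape(-1,2)
E
python3 - <<'E'
from h import *
im=snapshot("top");g=cv2.cvtColor(im,cv2.COLOR_BGR2GRAY)
gx=lambda x0,y0,x1,y1:(slice(int(y0/1.5625),int(y1/1.5625)),slice(int(x0/1.5625),int(x1/1.5625)))
def sub(m,r):
    o=np.zeros_like(m);o[r]=m[r];return o
print("lev",g[gx(400,330,500,360)].max(),np.median(g[gx(520,230,560,400)]),g[gx(370,240,515,340)].min())
# mat
m=sub((g>135).astype(np.uint8)*255,gx(360,228,530,380))
m=cv2.morphologyEx(m,cv2.MORPH_CLOSE,np.ones((9,9)))
c=max(cv2.findContours(m,0,2)[0],key=cv2.contourArea)
w=ray("top",c,0.006)[:,:2]
r=cv2.minAreaRect((w*1000).astype(np.float32));print("mat",r)
# bars
b=sub((g<60).astype(np.uint8)*255,gx(370,235,520,335))
for c in sorted(cv2.findContours(b,0,2)[0],key=cv2.contourArea)[-6:]:
    w=ray("top",c,0.046)[:,:2]*1000;print("bar",cv2.contourArea(c),cv2.minAreaRect(w.astype(np.float32)))
# bowl
hull=sub((abs(g.astype(int)-np.median(g[gx(520,230,560,400)]))>22).astype(np.uint8)*255,gx(562,250,670,400))
hull=cv2.morphologyEx(hull,cv2.MORPH_OPEN,np.ones((2,2)))
pts=np.vstack([c for c in cv2.findContours(hull,0,2)[0] if cv2.contourArea(c)>20])
w=ray("top",cv2.convexHull(pts),0.045)[:,:2]*1000
print("bowl",cv2.fitEllipse(w.astype(np.float32)))
print("bowl floor guess",ray("top",[[607/1.5625,326/1.5625]],0.0025))
cv2.imwrite("pics/crop1.png",cv2.resize(im[gx(365,230,525,375)],(800,725*800//800),interpolation=cv2.INTER_CUBIC)[:600])
s=snapshot("side");cv2.imwrite("pics/crop2.png",cv2.resize(s[160:225,215:305],(800,578),interpolation=cv2.INTER_CUBIC))
E
```

```text
lev 143 108.0 9
mat ((560.377197265625, -46.71288299560547), (185.15414428710938, 205.23243713378906), 12.778151512145996)
bar 16.5 ((637.9833984375, -125.87169647216797), (8.209844589233398, 20.5745906829834), 19.01937484741211)
bar 19.0 ((597.7736206054688, 54.74032974243164), (9.169052124023438, 19.273563385009766), 11.864974975585938)
bar 22.5 ((560.0999755859375, -85.23355865478516), (5.93638801574707, 50.06969451904297), 12.638763427734375)
bar 24.5 ((544.4796752929688, -15.39971923828125), (6.143675327301025, 50.57944869995117), 13.076878547668457)
bar 50.5 ((625.3110961914062, -71.39374542236328), (9.452251434326172, 50.246742248535156), 14.612493515014648)
bar 52.0 ((609.6503295898438, 0.4453601837158203), (9.434019088745117, 51.34053039550781), 12.656034469604492)
bowl ((521.2338256835938, -322.2460632324219), (150.85162353515625, 211.81370544433594), 90.27635955810547)
bowl floor guess [[ 0.5242833  -0.32934578  0.0025    ]]
```

View pics/crop1.png

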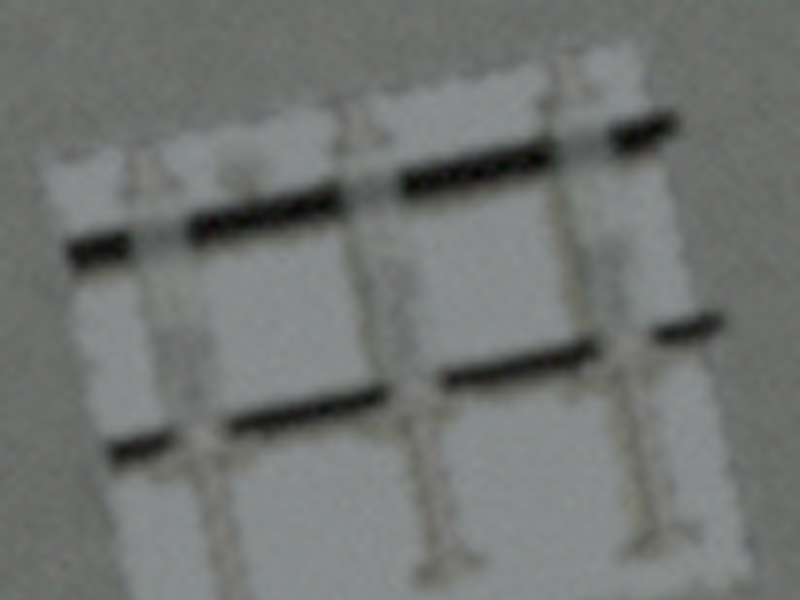

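View pics/crop2.png

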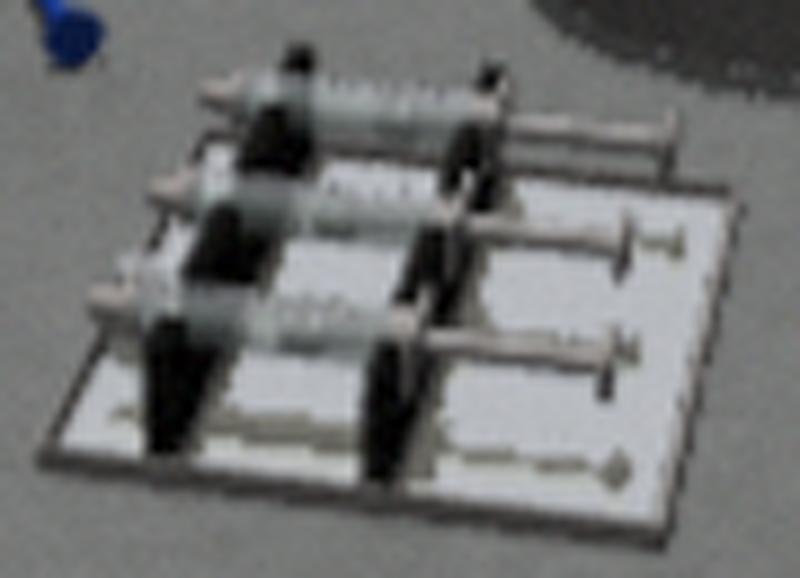

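The crops show three clear syringes in the notches. Their discs are at about (655,540), (445,565) and below the crop edge in the top crop. The connector stands between two tips at (240,160). I'll refine the bowl, then start pressing.

```bash
cat >> h.py <<'E'
O=np.array([.5672,-.0465]);YAW=.218
def q(yaw): return [np.cos(yaw/2),np.sin(yaw/2),0,0]
def W(x,y,z):
    c,s=np.cos(YAW),np.sin(YAW);return [O[0]+c*x-s*y,O[1]+s*x+c*y,z]
def R(p):
    c,s=np.cos(YAW),np.sin(YAW);d=np.array(p[:2])-O;return np.array([c*d[0]+s*d[1],-s*d[0]+c*d[1]])
def fx():
    f=np.mean([arm.read_ft_force() for _ in range(4)],0);return -(f[0]*np.cos(YAW)+f[1]*np.sin(YAW))
ZP=.107
def push(y,step=.002,x0=-.113):
    """press plunger; returns 'home' or 'bind'"""
    arm.line_to(W(x0,y,ZP),.12);arm.pause(.2);b=np.mean([fx() for _ in range(3)]);x=x0;log=[];n=0
    while x<-.036:
        x+=step;arm.line_to(W(x,y,ZP),.02);f=fx()-b
        a=R(arm.read_tool_pos())[0]+.011;log.append((round(a*1e3,1),round(float(f),1)))
        if f>3.6:
            if a<-.050: 
                arm.pause(.15);res=('bind',fx()-b);break
            if f>6.5: res=('home',f);break
    else: res=('end',f)
    print(y,res,log,"t",arm.read_time())
    arm.line_to(W(x-.025,y,ZP),.08);arm.line_to(W(x-.025,y,.16),.15)
    return res,a
E
python3 - <<'E'
from h import *
im=snapshot("top");g=cv2.cvtColor(im,cv2.COLOR_BGR2GRAY)
r=im[155:262,355:432];g2=cv2.GaussianBlur(g,(3,3),0)
e=cv2.Canny(g2,40,100);m=np.zeros_like(e);m[160:256,358:428]=e[160:256,358:428]
p=cv2.findNonZero(m);h=cv2.convexHull(p).reshape(-1,2)
print("px",h.min(0),h.max(0));w=ray("top",h,.045)[:,:2]*1000
print("bowl",cv2.fitEllipse(w.astype(np.float32)))
arm.move_gripper(0.0,30)
print(arm.ik(W(-.113,.072,.16),q(YAW)))
arm.movep(W(-.113,.072,.16),q(YAW))
print(arm.read_time(),arm.read_tool_pos(),[round(float(fx()),2) for _ in range(6)])
E
```

```text
px [361 168] [420 251]
bowl ((523.9061279296875, -319.6578063964844), (153.46519470214844, 216.5893096923828), 90.44721984863281)
[ 0.00593705  0.53507358 -0.07694261  2.15958634  0.09026469  0.44982677
 -1.49440874]
3.4833 [ 0.44170832 -0.00151261  0.16010721] [-0.95, -0.95, -0.95, -0.95, -0.95, -0.95]
```

Run:
```python
from h import *
v=[]
for _ in range(8): arm.pause(.02);v.append(round(float(fx()),2))
print(v)
push(.072);print(arm.read_time())
```

```text
[-1.09, -0.1, 0.43, -0.22, 0.72, 0.46, 0.04, 0.89]
0.072 ('home', np.float64(7.368261463821806)) [(np.float64(-99.6), -0.5), (np.float64(-97.8), -1.0), (np.float64(-95.8), -0.7), (np.float64(-93.8), -1.0), (np.float64(-91.8), -0.8), (np.float64(-89.8), -0.3), (np.float64(-87.8), -1.1), (np.float64(-85.8), -0.6), (np.float64(-83.8), -0.8), (np.float64(-81.8), -0.7), (np.float64(-80.0), -0.9), (np.float64(-78.3), -0.3), (np.float64(-75.9), -0.6), (np.float64(-73.7), 0.5), (np.float64(-71.7), 0.2), (np.float64(-69.7), 1.1), (np.float64(-67.7), 0.2), (np.float64(-65.7), -0.2), (np.float64(-63.7), -0.2), (np.float64(-61.7), -0.3), (np.float64(-59.7), 0.4), (np.float64(-57.7), -0.6), (np.float64(-55.7), 0.1), (np.float64(-53.7), 0.2), (np.float64(-51.7), 0.6), (np.float64(-49.7), 0.2), (np.float64(-47.7), 0.7), (np.float64(-45.7), 0.1), (np.float64(-43.7), -0.3), (np.float64(-41.7), -0.4), (np.float64(-39.7), -0.1), (np.float64(-37.7), 0.2), (np.float64(-35.7), 0.0), (np.float64(-34.3), 1.5), (np.float64(-33.1), 4.9), (np.float64(-31.8), 6.2), (np.float64(-30.8), 7.4)] t 13.6583
14.6167
```

```bash
sed -i 's/b=np.mean(\[fx() for _ in range(3)\])/b=base()/; s/f>3.6/f>4.2/; s/x0=-.113/x0=-.106/' h.py
cat >> h.py <<'E'
def base():
    v=[]
    for _ in range(10): arm.pause(.03);v.append(fx())
    return np.mean(v)
E
python3 - <<'E'
from h import *
arm.line_to(W(-.106,0,.16),.2)
r=push(0);print(arm.read_time())
E
```

```text
0 ('home', np.float64(6.906760773322433)) [(np.float64(-92.8), 0.1), (np.float64(-90.8), 0.2), (np.float64(-88.8), -0.1), (np.float64(-86.8), 0.0), (np.float64(-84.8), 0.2), (np.float64(-82.8), -0.8), (np.float64(-80.8), -0.0), (np.float64(-78.8), -0.4), (np.float64(-76.8), -0.9), (np.float64(-74.9), -0.2), (np.float64(-73.3), 0.6), (np.float64(-71.0), 1.1), (np.float64(-68.7), 0.8), (np.float64(-66.7), 1.4), (np.float64(-64.7), 0.3), (np.float64(-62.7), -0.1), (np.float64(-60.7), 1.4), (np.float64(-58.7), 0.3), (np.float64(-56.7), 1.2), (np.float64(-54.7), 0.1), (np.float64(-52.7), 0.0), (np.float64(-50.7), 1.0), (np.float64(-48.7), 0.7), (np.float64(-46.7), 0.7), (np.float64(-44.7), -0.4), (np.float64(-42.7), 0.9), (np.float64(-40.7), 0.5), (np.float64(-38.8), 0.5), (np.float64(-36.7), 0.6), (np.float64(-34.9), 0.9), (np.float64(-33.7), 3.6), (np.float64(-32.4), 5.9), (np.float64(-31.5), 6.9)] t 24.5583
25.5167
```

Run:
```python
from h import *
arm.line_to(W(-.106,-.072,.16),.2)
r=push(-.072);print(arm.read_time())
cv2.imwrite("pics/side2.png",cv2.resize(snapshot("side")[150:230,210:340],(780,480),interpolation=cv2.INTER_CUBIC))
im=snapshot("top");cv2.imwrite("pics/top2.png",cv2.resize(im[140:260,230:430],(800,480),interpolation=cv2.INTER_CUBIC))
```

```text
-0.072 ('bind', np.float64(4.885002924307887)) [(np.float64(-92.7), -0.2), (np.float64(-90.8), -0.5), (np.float64(-88.8), 0.8), (np.float64(-86.8), 0.2), (np.float64(-84.8), -0.1), (np.float64(-82.8), 0.2), (np.float64(-80.9), -1.2), (np.float64(-79.3), 0.3), (np.float64(-77.0), 1.4), (np.float64(-74.7), 0.3), (np.float64(-72.7), 1.6), (np.float64(-70.7), 0.5), (np.float64(-68.7), 1.5), (np.float64(-66.7), -0.3), (np.float64(-64.7), 0.5), (np.float64(-62.9), 1.4), (np.float64(-61.8), 2.7), (np.float64(-60.6), 5.6)] t 31.8583
32.8167
```

View pics/side2.png

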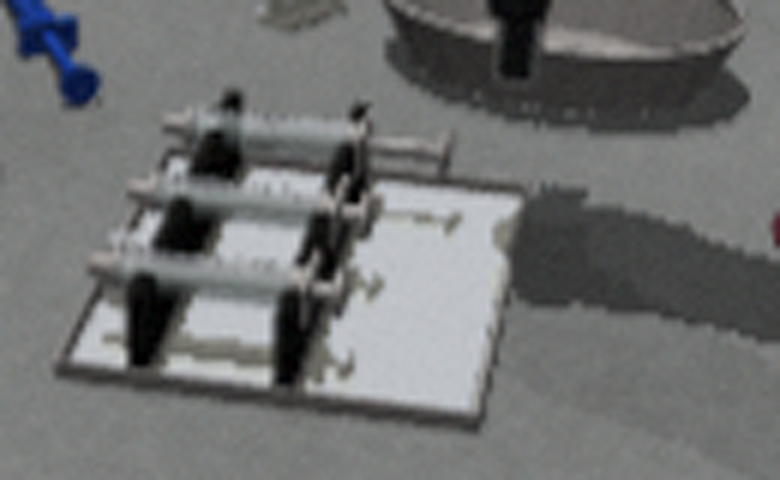

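View pics/top2.png

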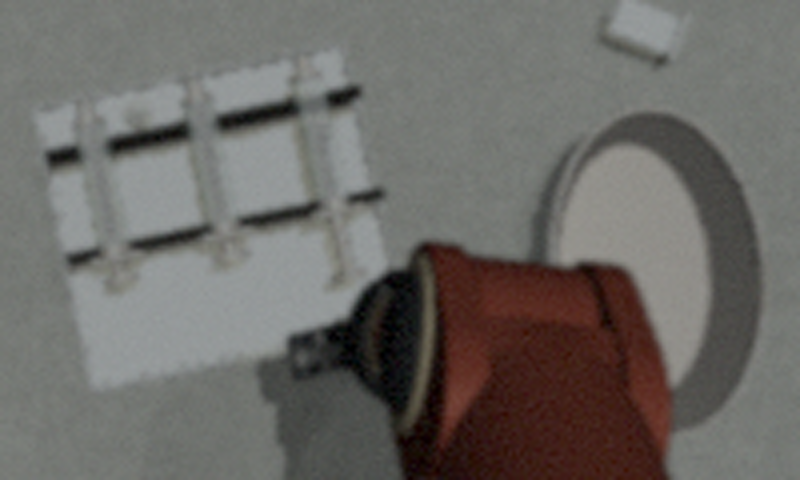

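Both left syringes are fully home: their discs sit just behind the flanges, at (118,285) and (228,258) in the top crop. The right one (disc at (340,280)) stuck about 28 mm short, so it is the binding one. The bowl rim is centred near (656,272) in that crop.

Run:
```python
from h import *
g=cv2.cvtColor(cv2.resize(cv2.imread("pics/top0.png"),(512,384),interpolation=cv2.INTER_AREA),cv2.COLOR_BGR2GRAY)
m=np.zeros_like(g);m[160:256,366:425]=(g>118)[160:256,366:425]*255
m=cv2.morphologyEx(m,cv2.MORPH_OPEN,np.ones((5,5)))
c=max(cv2.findContours(m,0,1)[0],key=cv2.contourArea)
print("floor",cv2.fitEllipse((ray("top",c,.0025)[:,:2]*1000).astype(np.float32)))
print("rim ctr",ray("top",[[394,208.3]],.045))
arm.move_gripper(.5,40)
arm.line_to(W(.0195,-.072,.16),.15)
arm.line_to(W(.0195,-.072,.105),.06)
arm.move_gripper(0,40)
print(arm.read_opening(),arm.read_finger_force(),arm.read_ft_force(),arm.read_time())
z0=arm.read_tool_pos()[2]
arm.line_to(W(.0195,-.072,.19),.08)
arm.pause(.2);print(arm.read_opening(),arm.read_finger_force(),arm.read_ft_force(),z0,arm.read_time())
cv2.imwrite("pics/side3.png",cv2.resize(snapshot("side")[100:230,200:360],(800,600),interpolation=cv2.INTER_CUBIC))
```

```text
floor ((527.2392578125, -327.6378173828125), (93.91494750976562, 165.28273010253906), 93.9280014038086)
rim ctr [[ 0.5249544  -0.32800749  0.045     ]]
0.21742092210845773 39.083842635154724 [-0.8714473  -0.52193447  2.0569984 ] 35.7167
0.2169158027904159 39.1259104013443 [ 0.1051777   0.52079476 -0.44123439] 0.10565051759716704 37.1333
```

View pics/side3.png

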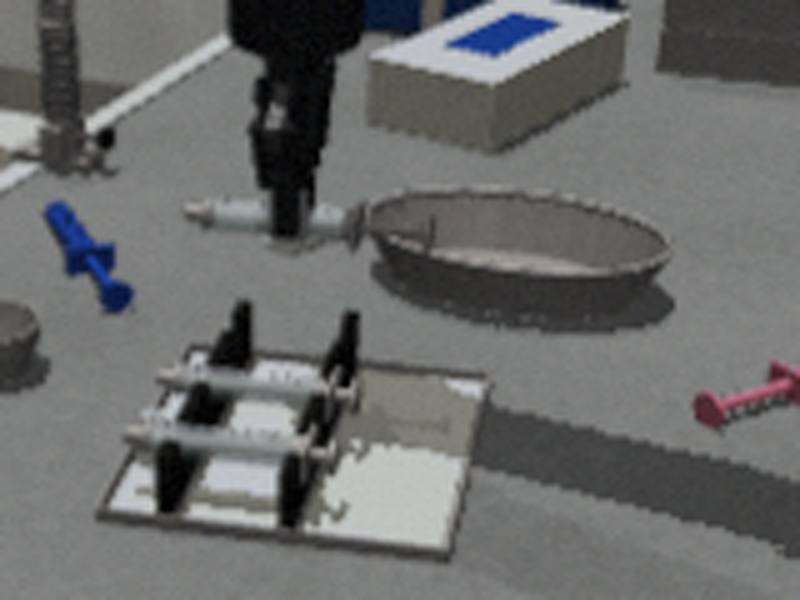

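The syringe is held level above the rack, at about (275,215) in the crop, and the other two are undisturbed at (260,380) and (230,440). Next I'll lay it in the bowl.

Run:
```python
from h import *
yb=.07;B=np.array([.526,-.328]);T=B+.008*np.array([np.cos(yb),np.sin(yb)])
P=lambda z:[T[0],T[1],z]
arm.line_to(P(.19),.15,ori=q(yb))
arm.line_to(P(.086),.08);arm.pause(.2)
fz=lambda:np.mean([(arm.pause(.02),arm.read_ft_force()[2])[1] for _ in range(5)])
b=fz();z=.086
while z>.0780:
    z-=.001;arm.line_to(P(z),.02);f=fz()-b
    if f>2: break
print(z,arm.read_tool_pos(),f,arm.read_time())
arm.move_gripper(.42,20)
arm.line_to(P(.2),.12)
print(arm.read_time())
arm.movep([.42,-.5,.3],q(yb));print(arm.read_time())
im=np.vstack([cv2.resize(snapshot("top")[140:260,230:430],(500,300),interpolation=cv2.INTER_CUBIC),cv2.resize(snapshot("side")[120:230,210:393],(500,300),interpolation=cv2.INTER_CUBIC)])
cv2.imwrite("pics/end.png",im)
```

```text
0.07799999999999999 [ 0.53404204 -0.32746496  0.07804747] 0.3897152365715164 43.2333
44.7083
45.625
```

View pics/end.png

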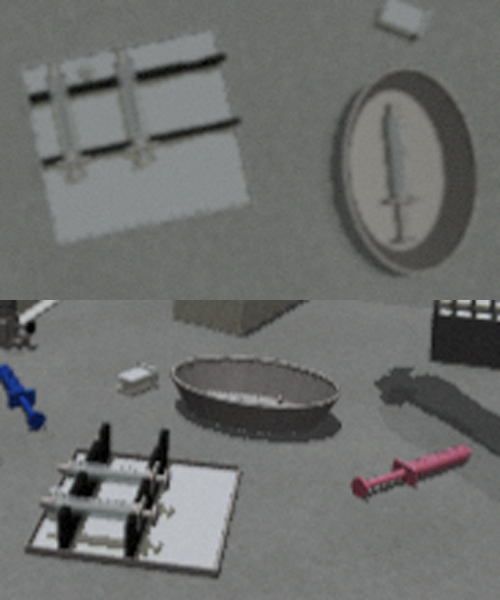

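The binding syringe lies flat in the middle of the bowl, around (395,170). The two sound ones are in their notches with plungers home, at (75,170) and (140,155), and the gripper is clear.

```bash
python3 -c "
from station import *
print(ticket.finish_job())"
```

```text
the job is handed in; nothing more can be done
None
```

Job handed in: the two sound syringes (left and middle notches) are pressed fully home in the rack, and the binding one (right notch, stuck about 28 mm short) lies flat in the bowl; the final pictures agree, but no verdict came back.

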